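Lock the vial turntable with its bolt

ROBOT

A 6-joint arm with a two-finger parallel gripper is mounted at the origin on a cart in front of the work surface, level with it; the furniture and walls round the work are solid. World frame = base frame: x ahead of the robot, y to its left, z up, the work surface at z = 0. Lengths are in m, angles in rad, forces in N, time in s.
With the tool pointing down it reaches from about 0.35 to 0.85 m from the base axis. Payload 8.1 kg.
Tool frame: the origin (TCP) lies midway between the tips of the shut fingers; the grasp point (between the pads) lies 19 mm behind it; z points along the fingers, y is the line along which they close (so a half turn about z gives the same grasp; the last joint's range is limited). The gripper opens to 93 mm and grips with 3 to 60 N. Pads are 15 mm wide; open, the fingers measure 128 mm over their backs; the gripper's body (75 mm by 188 mm) begins 65 mm behind the grasp point.
Start: joints at [1.115, 0.13, 1.488, -0, 1.523, -0.085], TCP at [0.217, 0.559, 0.185] pointing down, gripper open.
Joint ranges: [-2.96, 2.96], [-0.89, 2.26], [0.02, 2.5], [-1.34, 4.48], [0, 2.73], [-2.66, 2.66]. Speed limits (rad/s): [2.39, 2.39, 2.79, 3.14, 3.14, 3.14].

INTERFACE

Orientations are given as a rotation vector (axis times angle).
In Python, from plant import read_state, read_camera, camera_model, close_job gives the robot as it stands. The module is installed in compiled form; this text tells all that it offers.
- The arm moves only by the tool carry_out, never from a script. Its argument "moves" is a list of rows, each an object of numbers: "jaw": the finger opening in m, from 0 to 0.093; "dx", "dy", "dz": the shift along the tool's x, y, z in m; "yaw": the turn about the tool's z in rad. In form: [{"jaw": .., "dx": .., "dy": .., "dz": .., "yaw": ..}, ...]. A call has 1 to 8 rows; each row shifts and turns the commanded pose from where the row before left it, along the tool's axes as they then stand; what a row does not reach is not made up. A row lasts 1/8 s, in which the tool goes at most 62.5 mm and 10.7 degrees, less where a joint would pass 70% of its speed; a pose out of reach is approached as far as the arm can. A call is refused whole if a number of a shift passes 0.0625 or a number of a turn 0.188, either way. A call with a gripper value outside its range is refused whole. The fingers move at their own pace and stop on an object; "grip_force" is the grip in N (left out, the last holds). Time passes only in rows, so rows that do not move let the fingers close. It gives the time, the measured TCP pose, the force, the opening and the grip force at its end, in the units of the state.
- read_state(): the state, without advancing time (a new reading comes with each control period).
- read_camera(name): name is "side" or "top"; returns the picture (400x640x3 uint8, red, green, blue); there is no depth.
- camera_model(name): a dict with "camera_matrix" (3x3 intrinsics, pixels), "view" (4x4, takes a point from world to camera coordinates). Camera axes: x right, y up, looking along -z (the intrinsics and any distortion apply to the point x, -y, -z); pixel columns grow to the right and rows downward; lengths in m; the calibration is good to about 2 mm. A picture is of the moment at which its call begins. camera_model takes no time and is no camera call.
- close_job(): hands the job in; it is judged then, once.
The state is a dict: "t": time; "q": joint angles; "dq": joint speeds; "joint_torque": joint torques, N m; "tool_pos": TCP position; "orientation": TCP orientation; "force": force on the tool from outside, world axes, zero at the start; "wrist_torque": the same for the moment, N m; "opening": finger opening in m; "gripper_force": force on a finger pad.
Only numpy, scipy, OpenCV 4.12 (cv2) and the standard library are available. Lean on these libraries where they do the work, as an engineer would, in place of code of your own. Each camera call takes 0.05 s, during which the arm holds its last target. There are 200 camera calls.

TASK

Lock the vial turntable so that it cannot spin when it is carried: push its wing handle round until either of the two slots in the disc's rim faces the sliding bolt, then push the bolt by its upturned end into the slot until it is fully home. It is all done by pushing with a fingertip; no vial is lifted, they ride along and stay standing in their holders, and the racks and bottles round it stay where they are.

Things in the scene. Friction and masses are not known exactly. Their poses are not given: they have to be found in the camera images.
- turntable_base: Fixed round grey base under the disc, 126 mm across, with an arm that carries the bolt. Origin on the bench, on the disc's vertical axis; the bolt lies on its -x side and is pushed along its +x. Arm and bolt rails rise to 56 mm, ending 125 mm from the axis; the guide strap over the bolt, 70 to 85 mm from the axis, rises to 67 mm.
- turntable_hub (a point): Centre of the top face of the turntable: a bare aluminium disc, 132 mm across, 10 mm thick, top 62 mm above the bench. It turns either way about the vertical axis through this point; dry friction 0.07 N m, no spring or detent, so it stays where left. Axes turn with it: x along the line of its two slots, y along the wing handle, z up. It starts 0.5 rad or more out of line with the bolt.
- slot_a (a point): Middle of the outer mouth of one of the two equal slots in the disc's rim, at the top face, 66 mm from the axis along the disc's -x. Each slot is open at the rim, cut right through the disc, parallel-sided, 14 mm wide and 26 mm deep towards the axis. Either slot will do.
- slot_b (a point): The same point of the opposite slot, 66 mm from the axis along the disc's +x.
- wing_a (a point): Middle of the end face of the wing handle on the disc's +y side, 76 mm from the axis, 86 mm above the bench. The handle is one straight black bar across the disc through its axis, square to the line of the slots: 152 mm long, 10 mm thick, from 70 to 102 mm above the bench, on a round hub of 25 to 34 mm in the middle. Push either end sideways to turn the disc.
- wing_b (a point): The same point of the wing handle's other end, on the disc's -y side.
- bolt (a joint): Travel of the bolt in m: drawn back near 0 (0 to 0.004 at the start), 0.026 fully home, where its upturned end meets the guide. Friction 1.5 N, no spring. A flat steel bar, 10 mm wide, 8 mm thick, level with the disc, sliding straight towards the axis; the last 10 mm of its nose taper to 3 mm wide, so it finds and centres a slot up to 4 mm out of line. On the plain rim it just stops.
- bolt_tab (a point): Middle of the outer face of the bolt's upturned end, the upright plate that is pushed: 24 mm wide, 5 mm thick, from 61 to 97 mm above the bench, with a rounded black top edge to 101 mm, 8 mm thick (this point at 83 mm); 118 mm from the axis when drawn back. Axes: x is the way the bolt is pushed in, level and towards the axis; z up.
- bolt_nose (a point): Tip of the bolt's nose, at its mid height, 57 mm above the bench; 5 mm outside the disc's rim at travel 0.
- vial_a: Loose brown glass vial with a black cap, 25 mm across, 50 mm high (top 112 mm above the bench), standing in holder 0 of the turntable and carried round with it; origin under its centre, z up.
- holder_0 (a point): Centre of the floor of vial holder 0: a black ring 33 mm across and 9 mm high, fixed on the disc at x = 35, y = 30 mm in the hub's axes. (A fourth, empty holder stands at x = -35, y = -30 mm.)
- vial_b: Loose brown glass vial with a black cap, 25 mm across, 50 mm high (top 112 mm above the bench), standing in holder 1 of the turntable and carried round with it; origin under its centre, z up.
- holder_1 (a point): Centre of the floor of vial holder 1: a black ring 33 mm across and 9 mm high, fixed on the disc at x = 35, y = -30 mm in the hub's axes. (A fourth, empty holder stands at x = -35, y = -30 mm.)
- vial_c: Loose brown glass vial with a black cap, 25 mm across, 50 mm high (top 112 mm above the bench), standing in holder 2 of the turntable and carried round with it; origin under its centre, z up.
- holder_2 (a point): Centre of the floor of vial holder 2: a black ring 33 mm across and 9 mm high, fixed on the disc at x = -35, y = 30 mm in the hub's axes. (A fourth, empty holder stands at x = -35, y = -30 mm.)
- rack: Yellow wire tube rack, 198x90x54 mm, three capped tubes in it, in one of two places: between the mixer and the shaker, or between the reader and the mixer (the turntable has the other); origin under its centre. Bystander, not to be moved.
- small_bottle: Clear screw-cap bottle with a blue cap, 56 mm across, 106 mm high, near the front edge, before the reader; origin under its centre. Bystander, not to be moved.
- amber_bottle: Brown bottle with a blue cap, 66 mm across, 141 mm high, behind the mixer; origin under its centre. Bystander, not to be moved.
- orange_rack: Low orange microtube rack, 58x108x24 mm, near the front edge; origin under its centre. Bystander, not to be moved.

How it is judged:
On the way:
1. a slot of the disc has been brought in front of the bolt, the bolt still drawn back (angle between the x axis of turntable_hub and the x axis of bolt_tab, either way round below 0.12 rad and value of joint bolt below 0.008 m), for 0.1 s.
At the end, for the whole second after the job is handed in: The bolt is home in a slot (travel at least 23 of 26 mm, at rest, slot within 0.06 rad of the bolt) and the three vials stand still and upright in their holders (within 6 mm of centre, 0.12 rad of upright, 5 mm of the floor) (value of joint bolt above 0.023 m and velocity of joint bolt below 0.005 m/s and angle between the x axis of turntable_hub and the x axis of bolt_tab, either way round below 0.06 rad and horizontal distance between vial_a and holder_0 below 0.006 m and z of each of vial_a, vial_b, vial_c in the frame of turntable_hub below 0.005 m and angle between each of vial_a, vial_b, vial_c's own z axis and vertical below 0.12 rad and linear speed of each of vial_a, vial_b, vial_c below 0.02 m/s and horizontal distance between vial_b and holder_1 below 0.006 m and horizontal distance between vial_c and holder_2 below 0.006 m); the robot touches nothing.
It fails at once if a vial is lifted out of its holder (z of any of vial_a, vial_b, vial_c in the frame of turntable_hub above 0.015 m).
It fails at once if a vial is tipped over or knocked off the turntable (angle between any of vial_a, vial_b, vial_c's own z axis and vertical above 0.5 rad or height (world z) of any of vial_a, vial_b, vial_c below 0.04 m).
It fails at once if a rack or bottle on the bench is moved by more than 25 mm, lifted or tipped (distance of any of rack, small_bottle, amber_bottle, orange_rack from where it was at the start of the episode above 0.025 m or angle between any of rack, small_bottle, amber_bottle, orange_rack's own z axis and vertical above 0.4 rad).
It also fails if it takes over 51 s, if anything falls off the work surface, if the arm or the gripper's body presses on something with over 40 N, if the wrist force passes 120 N, or if a joint passes its speed limit or range.

## Working session

There is one attempt and no reset: what is moved stays moved. The work goes in short steps, Python scripts to look and compute and a tool call to move; the robot and the scene stay as the last step left them, time stands still between calls to the robot, and variables do not carry over. Pictures are saved under pics/ and viewed, at most 10 in all, crops included, and the job is handed in when it is done.

Besides the shell and the picture viewer there is one more tool, called in YAML: its name, and indented under it one key for each argument. carry_out: Moves the arm, as the interface text tells. Its arguments: {"type":"object","properties":{"moves":{"type":"array","items":{"type":"object","properties":{"jaw":{"type":"number"},"dx":{"type":"number"},"dy":{"type":"number"},"dz":{"type":"number"},"yaw":{"type":"number"}}}},"grip_force":{"type":"number"}},"required":["moves"]}

```bash
mkdir -p pics
python3 - <<'E'
from plant import *
import cv2,numpy as np
for n in("side","top"):
    im=read_camera(n);cv2.imwrite(f"pics/{n}0.png",im[:,:,::-1]);m=camera_model(n);print(n,np.round(m["camera_matrix"],1).tolist(),np.round(m["view"],4).tolist(),[k for k in m])
s=read_state();print(s)
E
```

```text
side [[513.3, 0.0, 322.9], [0.0, 513.3, 207.6], [0.0, 0.0, 1.0]] [[0.8952, -0.4454, 0.0153, -0.3549], [0.244, 0.5184, 0.8196, -0.2446], [-0.373, -0.7299, 0.5728, -0.9087], [0.0, 0.0, 0.0, 1.0]] ['camera_matrix', 'view']
top [[511.0, 0.0, 314.8], [0.0, 511.0, 199.7], [0.0, 0.0, 1.0]] [[0.0121, -0.9999, -0.005, 0.1279], [0.9995, 0.012, 0.0301, -0.452], [-0.0301, -0.0054, 0.9995, -1.3689], [0.0, 0.0, 0.0, 1.0]] ['camera_matrix', 'view']
{'t': 0.1, 'q': array([ 1.11460354e+00,  1.31074864e-01,  1.48914522e+00,  8.12683187e-06,
        1.52300199e+00, -8.53958940e-02]), 'dq': array([-0.00053373, -0.00054804, -0.00441431, -0.00114994, -0.0004958 ,
       -0.00168667]), 'joint_torque': array([ 9.05145516e-04, -5.61328089e+01, -4.93106782e+01,  7.70633435e-02,
        2.87664053e-02, -6.57168084e-05]), 'tool_pos': array([0.2171424 , 0.55873154, 0.18381264]), 'orientation': array([-5.79034080e-01, -3.08731765e+00,  2.46246147e-03]), 'force': array([ 0.16728305,  0.70745442, -0.57892106]), 'wrist_torque': array([-0.00953103, -0.00709602, -0.02622604]), 'gripper_force': 0.0, 'opening': 0.0930036963993386}
```

View pics/side0.png

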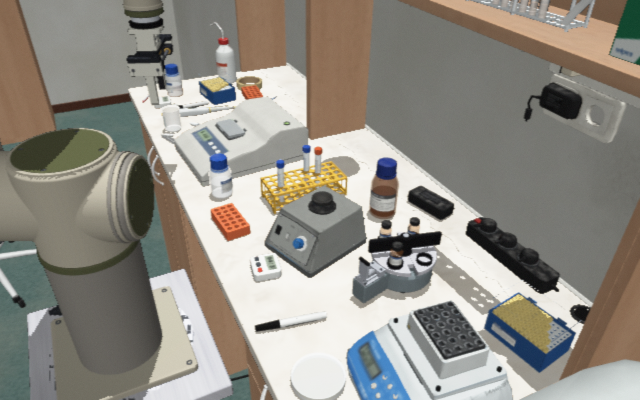

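View pics/top0.png

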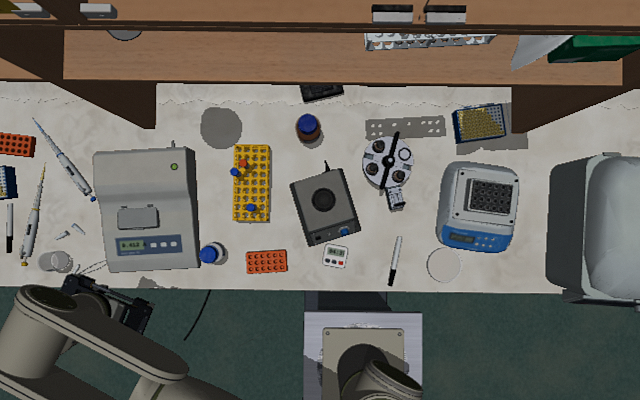

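The turntable lies at top px ~(388,163), with its bolt arm towards the robot at ~(398,200); in the side view it is at ~(400,265). I'll zoom in on both.

Run:
```python
import cv2,numpy as np
a=cv2.imread("pics/top0.png")[120:220,340:440];b=cv2.imread("pics/side0.png")[210:310,340:460]
a=cv2.resize(a,None,fx=5,fy=5,interpolation=cv2.INTER_CUBIC)
b=cv2.resize(b,None,fx=5,fy=5,interpolation=cv2.INTER_CUBIC)
cv2.imwrite("pics/ta.png",a);cv2.imwrite("pics/sa.png",b)
```

```text
(no output)
```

View pics/ta.png

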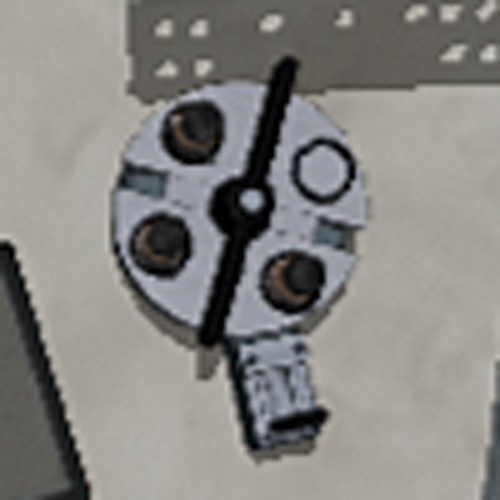

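View pics/sa.png

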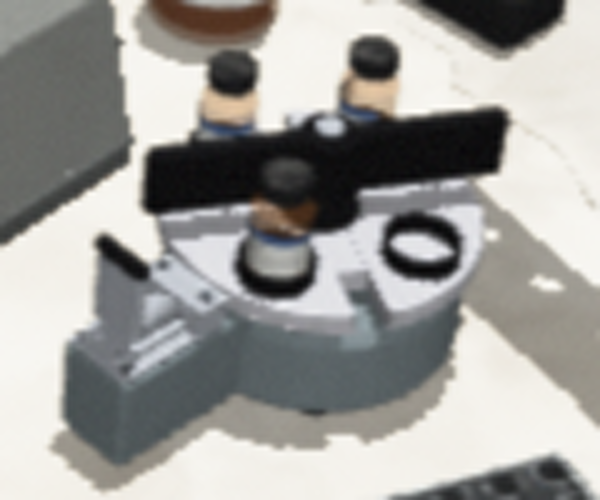

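The top crop shows the far wing end at (287,62), the near one at (208,340), the slots at (122,180) and (355,238), and the bolt tab's top edge at about (298,419). In the side crop the wing's top corners are at (147,150) and (505,110), and the tab's top edge runs from (100,240) to (145,275). The near wing end already sits just left of the bolt. I'll fit all of these together.

```bash
cat > h.py <<'E'
from plant import *
import numpy as np
from scipy.optimize import least_squares
M={n:camera_model(n) for n in("side","top")}
def proj(n,p):
    m=M[n];c=m["view"]@np.append(p,1);k=m["camera_matrix"]@np.array([c[0],-c[1],-c[2]]);return k[:2]/k[2]
def ct(u,v): return np.array([(u+.5)/5-.5+340,(v+.5)/5-.5+120])
def cs(u,v): return np.array([(u+.5)/5-.5+340,(v+.5)/5-.5+210])
def tri(a,b):
    f=lambda p:np.r_[proj("top",p)-a,proj("side",p)-b]
    r=least_squares(f,[.6,-.15,.08]);return r.x,np.abs(r.fun).max()
E
cat > fit.py <<'E'
from h import *
for nm,a,b in[("far",ct(287,62),cs(505,112)),("near",ct(208,340),cs(147,150)),("tab",ct(298,419),cs(122,257)),("slotR",ct(355,238),cs(368,322))]:
    print(nm,*[np.round(v,4) for v in tri(a,b)])
def model(q):
    X,Y,ph,th=q;R=lambda a,x,y,z:np.array([X+x*np.cos(a)-y*np.sin(a),Y+x*np.sin(a)+y*np.cos(a),z])
    # ph: direction of far wing ; th: direction axis->bolt
    return[("top",R(ph,.076,0,.102),ct(287,62)),("top",R(ph,-.076,0,.102),ct(208,340)),("side",R(ph,.076,0,.102),cs(505,112)),("side",R(ph,-.076,0,.102),cs(147,150)),
    ("top",R(ph,0,.066,.062),ct(122,180)),("top",R(ph,0,-.066,.062),ct(355,238)),("side",R(ph,0,-.066,.062),cs(368,322)),
    ("top",R(th,.1155,0,.101),ct(298,419)),("side",R(th,.1155,0,.101),cs(122,257))]
r=least_squares(lambda q:np.concatenate([proj(n,p)-u for n,p,u in model(q)]),[.6,-.15,0,3.1])
print(r.x.round(4),r.fun.reshape(-1,2).round(2).tolist())
from scipy.spatial.transform import Rotation as Ro
print(Ro.from_rotvec(read_state()["orientation"]).as_matrix().round(3))
E
python3 fit.py
```

```text
far [ 0.6219 -0.0727  0.0994] 0.3607
near [ 0.4797 -0.0331  0.1001] 0.1939
tab [ 0.4412 -0.0796  0.0955] 0.0188
slotR [ 0.5352 -0.1142  0.0545] 0.5828
[ 0.5501 -0.0536 -0.2648  3.3923] [[0.71, -1.16], [0.2, 1.31], [0.72, -0.98], [-0.89, -0.22], [-1.16, -1.03], [1.37, 1.24], [0.88, -1.57], [1.41, 1.12], [-0.49, -0.94]]
[[-0.932  0.362 -0.001]
 [ 0.362  0.932 -0.001]
 [ 0.    -0.002 -1.   ]]
```

carry_out:
  moves:
    - {"jaw":0,"dz":-0.02}
    - {"dx":-0.02,"dy":-0.02,"dz":-0.02}
    - {"dx":-0.03,"dy":-0.03}
    - {"dx":-0.03,"dy":-0.03}
    - {"dx":-0.03,"dy":-0.03}
    - {"dx":-0.03,"dy":-0.03}
    - {"dx":-0.03,"dy":-0.03}
    - {"dx":-0.03,"dy":-0.03}

```text
invalid input at $.moves[0]: expected keys jaw, dx, dy, dz, yaw
```

carry_out:
  moves:
    - {"dx":-0.03,"dy":-0.03}
    - {"dx":-0.03,"dy":-0.03}
    - {"dx":-0.03,"dy":-0.03}
    - {"dx":-0.03,"dy":-0.03}
    - {"dx":-0.03,"dy":-0.03}
    - {"dx":-0.03,"dy":-0.03}
    - {"dx":-0.03,"dy":-0.03}
    - {"dx":-0.03,"dy":-0.03}

```text
invalid input at $.moves[0]: expected keys jaw, dx, dy, dz, yaw
```

carry_out:
  moves:
    - {"yaw":0.183}
    - {"yaw":0.183}
    - {"yaw":0.183}
    - {"yaw":0.183}
    - {"yaw":0.183}
    - {"yaw":0.183}
    - {"yaw":0.183}
    - {"yaw":0.183}

```text
invalid input at $.moves[0]: expected keys jaw, dx, dy, dz, yaw
```

All five keys are required in every row.

carry_out:
  moves:
    - {"jaw":0,"dx":0,"dy":0,"dz":-0.02,"yaw":0}
    - {"jaw":0,"dx":-0.02,"dy":-0.02,"dz":-0.02,"yaw":0}
    - {"jaw":0,"dx":-0.03,"dy":-0.03,"dz":0,"yaw":0}
    - {"jaw":0,"dx":-0.03,"dy":-0.03,"dz":0,"yaw":0}
    - {"jaw":0,"dx":-0.03,"dy":-0.03,"dz":0,"yaw":0}
    - {"jaw":0,"dx":-0.03,"dy":-0.03,"dz":0,"yaw":0}
    - {"jaw":0,"dx":-0.03,"dy":-0.03,"dz":0,"yaw":0}
    - {"jaw":0,"dx":-0.03,"dy":-0.03,"dz":0,"yaw":0}

```text
t: 1.1
tool_pos: [0.332, 0.2994, 0.2264]
orientation: [0.578, 3.086, 0.002]
force: [0.5, 0.8, -0.1]
opening: 0.0179
gripper_force: 0.0
```

carry_out:
  moves:
    - {"jaw":0,"dx":-0.03,"dy":-0.03,"dz":0,"yaw":0}
    - {"jaw":0,"dx":-0.03,"dy":-0.03,"dz":0,"yaw":0}
    - {"jaw":0,"dx":-0.03,"dy":-0.03,"dz":0,"yaw":0}
    - {"jaw":0,"dx":-0.03,"dy":-0.03,"dz":0,"yaw":0}
    - {"jaw":0,"dx":-0.03,"dy":-0.03,"dz":0,"yaw":0}
    - {"jaw":0,"dx":-0.03,"dy":-0.03,"dz":0,"yaw":0}
    - {"jaw":0,"dx":-0.03,"dy":-0.03,"dz":0,"yaw":0}
    - {"jaw":0,"dx":-0.03,"dy":-0.03,"dz":0,"yaw":0}

```text
t: 2.1
tool_pos: [0.4689, -0.0117, 0.2265]
orientation: [0.579, 3.086, 0.0]
force: [0.5, 0.7, -0.3]
opening: 0.0003
gripper_force: 0.0
```

carry_out:
  moves:
    - {"jaw":0,"dx":0,"dy":0,"dz":0,"yaw":0.183}
    - {"jaw":0,"dx":0,"dy":0,"dz":0,"yaw":0.183}
    - {"jaw":0,"dx":0,"dy":0,"dz":0,"yaw":0.183}
    - {"jaw":0,"dx":0,"dy":0,"dz":0,"yaw":0.183}
    - {"jaw":0,"dx":0,"dy":0,"dz":0,"yaw":0.183}
    - {"jaw":0,"dx":0,"dy":0,"dz":0,"yaw":0.183}
    - {"jaw":0,"dx":0,"dy":0,"dz":0,"yaw":0.183}
    - {"jaw":0,"dx":0,"dy":0,"dz":0,"yaw":0.183}

```text
t: 3.1
tool_pos: [0.4684, -0.0103, 0.2264]
orientation: [2.499, 1.902, 0.002]
force: [-0.5, 0.6, 0.3]
opening: 0.0002
gripper_force: 0.0
```

```bash
cat > w.py <<'E'
import sys
from h import *
from scipy.spatial.transform import Rotation as Ro
s=read_state();R=Ro.from_rotvec(s["orientation"]).as_matrix()
print("t",round(s["t"],2),"p",s["tool_pos"].round(4),"a",round(np.arctan2(R[1,1],R[0,1]),3),"tilt",R[:,2].round(3),"F",s["force"].round(1),"q",s["q"].round(2),s["opening"])
if len(sys.argv)>3: print("shift",(R.T@(np.array(sys.argv[1:4],float)-s["tool_pos"])).round(4))
E
python3 w.py 0.4737 -0.063 0.085
```

```text
t 3.1 p [ 0.4684 -0.0103  0.2264] a -0.27 tilt [ 0.002 -0.    -1.   ] F [-0.5  0.6  0.3] q [-0.13 -0.25  1.78  0.    1.61  0.14] 0.00020901271763468308
shift [-0.0494  0.0189  0.1414]
```

carry_out:
  moves:
    - {"jaw":0,"dx":-0.025,"dy":0.0095,"dz":0,"yaw":0}
    - {"jaw":0,"dx":-0.0245,"dy":0.0095,"dz":0,"yaw":0}
    - {"jaw":0,"dx":0,"dy":0,"dz":0.03,"yaw":0}
    - {"jaw":0,"dx":0,"dy":0,"dz":0.03,"yaw":0}
    - {"jaw":0,"dx":0,"dy":0,"dz":0.03,"yaw":0}
    - {"jaw":0,"dx":0,"dy":0,"dz":0,"yaw":0}

```text
t: 3.85
tool_pos: [0.472, -0.0627, 0.1336]
orientation: [-2.492, -1.908, 0.004]
force: [0.6, -0.2, 0.3]
opening: 0.0002
gripper_force: 0.0
```

```bash
python3 w.py 0.4737 -0.063 0.085
python3 - <<'E'
from h import *;import cv2
a=read_camera("side")[190:310,330:470,::-1];b=read_camera("top")[110:230,330:450,::-1]
cv2.imwrite("pics/s1.png",np.hstack([cv2.resize(a,(420,360),interpolation=2),cv2.resize(b,(360,360),interpolation=2)]))
E
```

```text
t 3.85 p [ 0.472  -0.0627  0.1336] a -0.264 tilt [-0.003  0.001 -1.   ] F [ 0.6 -0.2  0.3] q [-0.24 -0.18  1.88  0.    1.44  0.02] 0.00020673032950473553
shift [0.0002 0.0018 0.0486]
```

View pics/s1.png

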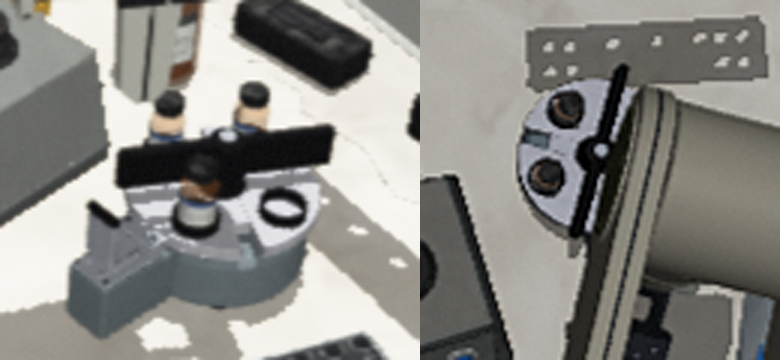

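Run:
```python
from h import *
p=read_state()["tool_pos"];u=proj("side",p);print(u,(u-[330,190])*3)
```

```text
[376.13225338 234.18553185] [138.39676014 132.55659556]
```

Run:
```python
from h import *;import cv2
a=read_camera("side")[60:300,260:500,::-1]
cv2.imwrite("pics/s2.png",cv2.resize(a,(600,600),interpolation=2))
```

```text
(no output)
```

View pics/s2.png

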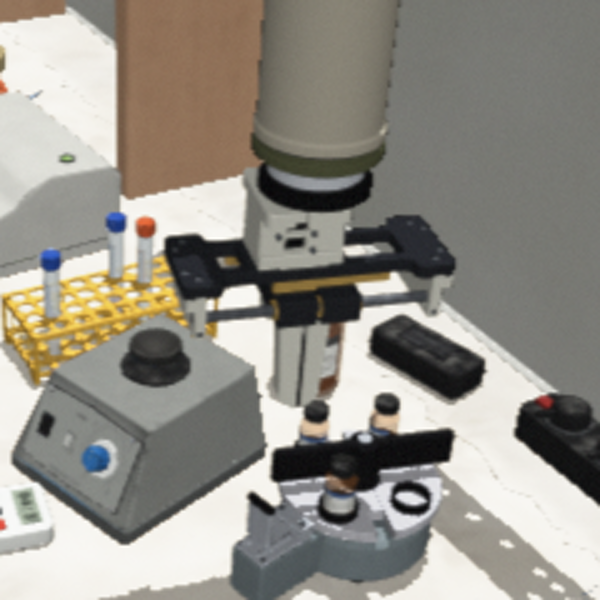

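Run:
```python
from h import *;import cv2
a=read_camera("side")[180:260,350:430,::-1].copy()
a=cv2.resize(a,(560,560),interpolation=0)
p=read_state()["tool_pos"]
for z in(0,.019,.05,.084):
    u=(proj("side",p+[0,0,z])-[350,180])*7+3.5;print(u)
    cv2.circle(a,(int(u[0]),int(u[1])),4,(0,0,255),-1)
cv2.imwrite("pics/s3.png",a)
```

```text
[189.01088389 380.80355729]
[194.40933919 324.02629455]
[203.48787663 228.54444342]
[213.85103563 119.55182077]
```

View pics/s3.png

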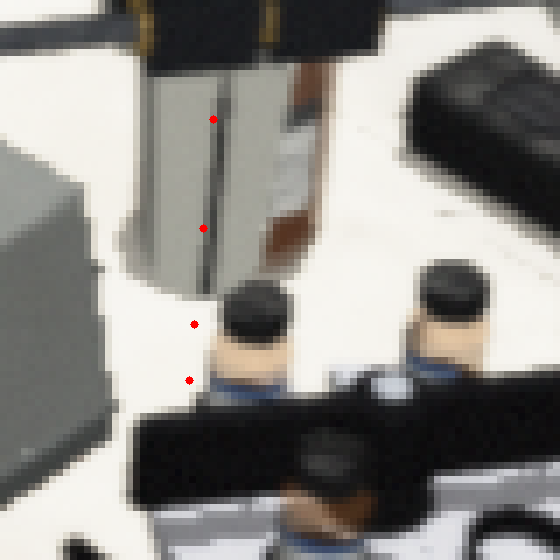

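The wing, vials and bolt are as before. The visible fingertip is at crop (205,295), about 12 px above where the reported TCP projects. I'll descend to the planned height, where it should be clear of the turntable, and check again from there.

carry_out:
  moves:
    - {"jaw":0,"dx":0,"dy":0,"dz":0.015,"yaw":0}
    - {"jaw":0,"dx":0,"dy":0,"dz":0.015,"yaw":0}
    - {"jaw":0,"dx":0,"dy":0,"dz":0.012,"yaw":0}
    - {"jaw":0,"dx":0,"dy":0,"dz":0,"yaw":0}
    - {"jaw":0,"dx":0,"dy":0,"dz":0,"yaw":0}

```text
t: 4.68
tool_pos: [0.4736, -0.063, 0.0929]
orientation: [-2.494, -1.91, -0.0]
force: [0.7, 0.3, -0.0]
opening: 0.0006
gripper_force: 0.0
```

```bash
python3 w.py
python3 - <<'E'
from h import *;import cv2
p=read_state()["tool_pos"]
T=cv2.imread("pics/top0.png")
a=read_camera("side")[190:290,340:440,::-1].copy()
a=cv2.resize(a,(400,400),interpolation=0)
for z in(0,.03):
    u=(proj("side",p+[0,0,z])-[340,190])*4+2;print(u);cv2.circle(a,(int(u[0]),int(u[1])),3,(0,0,255),-1)
b=cv2.resize(T[260:340,60:160],(400,320),interpolation=0)
p0=np.array([.2171,.5587,.1838]);y=np.array([.362,.932,0]);
for s in(-.0465,.0465):
  for z in (0,.03):
    u=(proj("top",p0+s*y+[0,0,z])-[60,260])*4+2;print(u);cv2.circle(b,(int(u[0]),int(u[1])),3,(0,0,255),-1)
b=np.vstack([b,np.zeros((80,400,3),np.uint8)])
cv2.imwrite("pics/s4.png",np.hstack([a,b]))
E
```

```text
t 4.67 p [ 0.4736 -0.063   0.0929] a -0.264 tilt [ 0.  0. -1.] F [ 0.7  0.3 -0. ] q [-0.24 -0.14  1.93  0.    1.35  0.02] 0.0006021168023998915
[138.56321467 250.63536627]
[143.17222572 201.6948577 ]
[360.68041516 172.14887403]
[343.3945099  181.15438408]
[214.00687689 112.33493449]
[192.96928624 119.79009591]
```

View pics/s4.png

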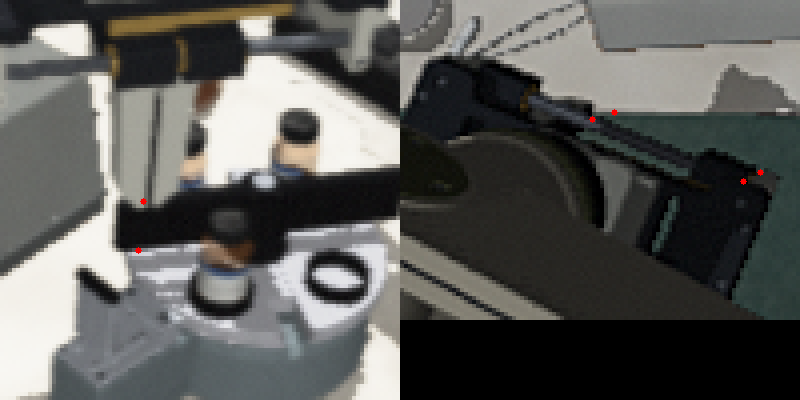

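The fingers (crop 115–190, 205) end right at the wing's top edge. Either they are in front of the wing with the tip higher than reported, or they are behind it. I'll lower a little more and check by pixel whether grey covers the black wing.

carry_out:
  moves:
    - {"jaw":0,"dx":0,"dy":0,"dz":0.005,"yaw":0}
    - {"jaw":0,"dx":0,"dy":0,"dz":0.005,"yaw":0}
    - {"jaw":0,"dx":0,"dy":0,"dz":0,"yaw":0}

```text
t: 5.1
tool_pos: [0.473, -0.063, 0.0821]
orientation: [-2.494, -1.909, 0.001]
force: [-0.6, 0.3, -0.1]
opening: 0.0005
gripper_force: 0.0
```

```bash
python3 w.py
python3 - <<'E'
from h import *
a=read_camera("side").astype(int).mean(2).astype(int)
print(a[228:262,364:396:2])
E
```

```text
t 5.1 p [ 0.473  -0.063   0.0821] a -0.264 tilt [-0.001  0.    -1.   ] F [-0.6  0.3 -0.1] q [-0.24 -0.13  1.94 -0.    1.33  0.02] 0.00048195590130981693
[[123 217 113 163 159 161 138  85 158 161 162 108  48 138 238 244]
 [123 217 113 161 161 161 139  91 158 161 161 136 128 185 237 244]
 [122 217 114 160 160 159 137  96 158 160 160 179 187 193 236 244]
 [124 216 114 159 160 162 134 114 159 159 160 185 193 193 236 244]
 [121 211 114 160 160 161 122 116 160 160 163 188 191 181 239 244]
 [106 168 116 160 160 160 111 116 161 160 162 165 166 165 238 243]
 [104 156 113 161 160 160 110 126 160 161 162 126 149 138 236 243]
 [105 155 115 161 160 161 107 127 160 161 145  75  84 122 233 239]
 [106 156 115 159 160 160 102 127 163 161 138  79  83 110 149 144]
 [105 151 115 162 161 160 101 132 161 161 124  65  39  46  56  50]
 [100 115 116 160 158 161  99 133 160 161 110  38  25  25  27  25]
 [ 83 198 149 160 161 158  87 137 162 160 107  26  21  22  22  16]
 [ 68 209 159 161 160 159  85 141 162 161 117  19  17  15  17  15]
 [ 67 215 190 161 161 158  84 146 161 155  78  17  12  15  15  19]
 [ 71 221
[... 631 characters left out ...]
  91 114 154 209 177 133 118]
 [243 242 201  71  60 114 132 167 205 208 169 185 197 127 115 115]
 [242 242 239 203 176 210 214 177 151 150 140 142 142  97 107 113]
 [242 241 242 228 139 150 153 141 131 130 130 132 128  87  98 105]
 [242 242 243 231 120 130 131 132 131 129 128 131 136  73  86  80]
 [241 243 243 239 120 128 129 132 142 143 144 145 184  84  64  48]
 [239 243 242 240 145 135 140 147 197 219 216 220 173  96  83  57]
 [210 241 242 241 153 175 187 216 225 226 222 221 106 106 114  87]
 [105 228 241 241 181 126 143 201 222 222 189 179  49 109 144 153]
 [ 32 141 238 240 159 106 124 141 152 151 140 121  34 116 157 174]
 [ 14  48 209 235 131 113 116 129 132 143 140 113  34 118 153 168]]
```

The grey fingers now cover the wing's top edge, so they are on the correct near side, with the tip about 25 mm higher than reported. I'll lower further in small steps, watching the force.

carry_out:
  moves:
    - {"jaw":0,"dx":0,"dy":0,"dz":0.005,"yaw":0}
    - {"jaw":0,"dx":0,"dy":0,"dz":0.005,"yaw":0}
    - {"jaw":0,"dx":0,"dy":0,"dz":0.005,"yaw":0}
    - {"jaw":0,"dx":0,"dy":0,"dz":0,"yaw":0}

```text
t: 5.65
tool_pos: [0.473, -0.0629, 0.067]
orientation: [-2.494, -1.909, 0.001]
force: [0.1, -0.1, 0.7]
opening: 0.0002
gripper_force: 0.0
```

```bash
python3 w.py
python3 - <<'E'
from h import *
a=read_camera("side").astype(int).mean(2).astype(int)
print(a[236:272,360:396:2]); print(proj("side",read_state()["tool_pos"]))
E
```

```text
t 5.65 p [ 0.473  -0.0629  0.067 ] a -0.264 tilt [-0.001  0.    -1.   ] F [ 0.1 -0.1  0.7] q [-0.24 -0.11  1.95  0.    1.3   0.02] 0.00023274107947931613
[[103 103 105 102 125 159 161 161 104 130 162 161 158  80  85 110 150 142]
 [105 104 104 103 128 160 160 160 101 134 162 160 140  66  40  47  55  51]
 [105 106 101  96 126 158 160 161 100 138 159 161 135  43  27  25  28  25]
 [105 105  81  91 126 160 160 160  87 141 161 162 119  29  24  21  20  21]
 [107  89  68  91 127 159 160 158  83 143 161 161 108  22  17  16  16  15]
 [ 98  72  65  90 128 160 162 157  85 147 160 160 103  17  17  16  16  24]
 [ 74  65  69 107 127 159 159 157  74 151 160 161 102  15  13  13  20  49]
 [ 65  68 130 177 130 160 161 157  74 153 162 158  79  13  15  16  28  61]
 [ 64 113 235 192 130 162 162 157  69 157 162 160  69  14  18  16  31  64]
 [ 95 216 242 219 135 160 162 156  66 159 160 157  44  12  17  16  31  59]
 [207 240 243 238 153 160 160 156  66 158 163 156  39  14  15  15  23  57]
 [239 243 242 241 178 161 160 155  75 158 160 154  33  16  16  15  21  40]
 [242 244 244 241 181 161 158 153  78 159 159 
[... 1082 characters left out ...]
13 105  43  15  23  92  73 107 115 115 140 144 139  94  20 101 157 166]
 [113 115  81  23  20  86 108 114 117 113 126 140 139 116  22  43 141 168]
 [115 115 110  60  36 102 116 115 115 117 115 190 198 211  42  19  54  90]
 [114 115 113 105  92 113 120 114 114 118 125 160 219 223  75  15  18  31]
 [112 113 115 113 122 116 129 121 115 116 118 128 181 224 156  25  13  14]
 [113 114 115 113 123 117 106 121 117 114  81 108 164 192 177  80  35  21]
 [112 116 114 114 121 118 114 116 121 115  71  92 195 151 173 171 113  72]
 [114 114 115 115 120 116 116 116 125 120  98 107 143 134 141 156 175 186]
 [111 116 113 115 115 117 116 117 117 123 114 136 112 128 136 143 155 196]]
[373.02690587 262.23415559]
```

carry_out:
  moves:
    - {"jaw":0,"dx":0.004,"dy":0,"dz":0,"yaw":0}
    - {"jaw":0,"dx":0.004,"dy":0,"dz":0,"yaw":0}
    - {"jaw":0,"dx":0.004,"dy":0,"dz":0,"yaw":0}
    - {"jaw":0,"dx":0.004,"dy":0,"dz":0,"yaw":0}
    - {"jaw":0,"dx":0.004,"dy":0,"dz":0,"yaw":0}

```text
t: 6.32
tool_pos: [0.4787, -0.0436, 0.0678]
orientation: [2.494, 1.91, -0.0]
force: [0.2, -1.2, -0.1]
opening: 0.0003
gripper_force: 0.7
```

```bash
python3 w.py
cat > top.py <<'E'
from h import *;import cv2,sys
# estimate rotation of handle in side image: black mask far end top corner
a=read_camera("side");b=read_camera("top")
cv2.imwrite(f"pics/{sys.argv[1]}s.png",a[:,:,::-1]);cv2.imwrite(f"pics/{sys.argv[1]}t.png",b[:,:,::-1])
m=(a.max(2)<50)[225:260,364:450];ys,xs=np.nonzero(m);print("black rows/cols",xs.min()+364,xs.max()+364,[ (c,int(np.nonzero(m[:,c-364])[0][0]+225)) for c in range(366,446,8) if m[:,c-364].any()])
E
python3 top.py A
```

```text
t 6.33 p [ 0.4787 -0.0436  0.0678] a -0.264 tilt [-0. -0. -1.] F [ 0.2 -1.2 -0.1] q [-0.2  -0.11  1.95 -0.    1.3   0.07] 0.0003151974388208576
black rows/cols 369 441 [(374, 246), (382, 237), (390, 225), (398, 237), (406, 238), (414, 225), (422, 235), (430, 235), (438, 234)]
```

Contact is confirmed: about 1.2 N against the wing, exactly where predicted. I'll sweep the wing round.

carry_out:
  moves:
    - {"jaw":0,"dx":0.0073,"dy":-0.0009,"dz":0,"yaw":0.1}
    - {"jaw":0,"dx":0.0073,"dy":-0.0009,"dz":0,"yaw":0.1}
    - {"jaw":0,"dx":0.0073,"dy":-0.0009,"dz":0,"yaw":0.1}
    - {"jaw":0,"dx":0.0073,"dy":-0.0009,"dz":0,"yaw":0.1}
    - {"jaw":0,"dx":0.0073,"dy":-0.0009,"dz":0,"yaw":0.1}
    - {"jaw":0,"dx":0.0073,"dy":-0.0009,"dz":0,"yaw":0.1}
    - {"jaw":0,"dx":0.0073,"dy":-0.0009,"dz":0,"yaw":0.1}
    - {"jaw":0,"dx":0,"dy":0,"dz":0,"yaw":0}

```text
t: 7.42
tool_pos: [0.5011, 0.0021, 0.0682]
orientation: [2.997, 0.94, 0.002]
force: [0.4, -1.0, 3.7]
opening: 0.0008
gripper_force: 1.4
```

```bash
python3 w.py
python3 - <<'E'
from h import *
p=read_state()["tool_pos"][:2]-[.5501,-.0536];p=p+0
r=np.hypot(*p);print(r,"wing ang", np.arctan2(p[1],p[0])-np.arcsin(.0125/r), "target near", 3.3923-np.pi/2)
E
```

```text
t 7.42 p [0.5011 0.0021 0.0682] a -0.963 tilt [ 0.001  0.    -1.   ] F [ 0.4 -1.   3.7] q [-0.1  -0.05  1.89  0.    1.3   0.86] 0.0007561614827647628
0.07419591432370373 wing ang 2.1236292831590298 target near 1.8215036732051035
```

carry_out:
  moves:
    - {"jaw":0,"dx":0,"dy":0,"dz":-0.003,"yaw":0}
    - {"jaw":0,"dx":0.0065,"dy":-0.0009,"dz":0,"yaw":0.09}
    - {"jaw":0,"dx":0.0065,"dy":-0.0009,"dz":0,"yaw":0.09}
    - {"jaw":0,"dx":0.003,"dy":-0.0004,"dz":0,"yaw":0.04}
    - {"jaw":0,"dx":0.002,"dy":-0.0003,"dz":0,"yaw":0.03}
    - {"jaw":0,"dx":0,"dy":0,"dz":0,"yaw":0}
    - {"jaw":0,"dx":0,"dy":0,"dz":0,"yaw":0}

```text
t: 8.3
tool_pos: [0.5144, 0.0129, 0.0707]
orientation: [-3.091, -0.559, 0.0]
force: [-0.2, -0.7, -0.7]
opening: 0.0007
gripper_force: 0.0
```

```bash
python3 w.py
python3 - <<'E'
from h import *;import cv2
p=read_state()["tool_pos"][:2]-[.5501,-.0536]
r=np.hypot(*p);print(r,"wing ang", np.arctan2(p[1],p[0])-np.arcsin(.0125/r))
a=cv2.resize(read_camera("side")[210:310,340:450,::-1],(440,400),interpolation=2);b=cv2.resize(read_camera("top")[120:220,345:435,::-1],(360,400),interpolation=2)
cv2.imwrite("pics/s5.png",np.hstack([a,b]))
E
```

```text
t 8.3 p [0.5144 0.0129 0.0707] a -1.213 tilt [-0.  0. -1.] F [-0.2 -0.7 -0.7] q [-0.07 -0.02  1.85 -0.    1.3   1.14] 0.0006538966338807755
0.07544961518082534 wing ang 1.8971821773567874
```

View pics/s5.png

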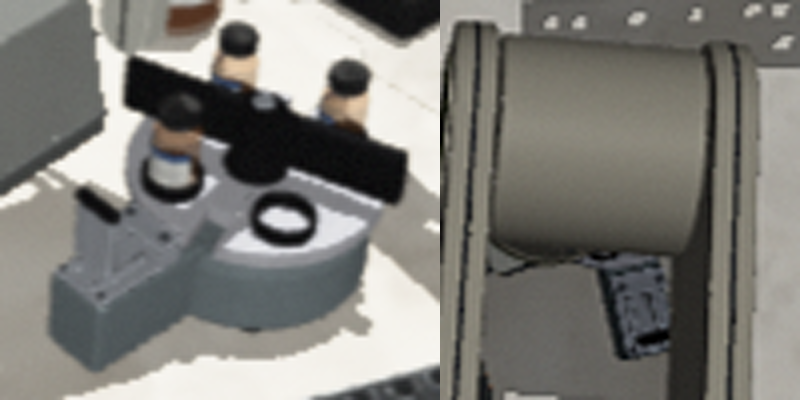

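The side crop shows the wing's top corners at (128,60) and (408,150), all three vials standing, and the slot nearly facing the bolt. I'll work out the wing angle from these.

Run:
```python
from h import *
c=lambda u,v:np.array([(u+.5)/4-.5+340,(v+.5)/4-.5+210])
A=np.array([.5501,-.0536]);W=[]
def f(q):
    d=np.array([np.cos(q[0]),np.sin(q[0])])*.076;o=[]
    for s,u in((1,c(128,60)),(-1,c(408,150))): o.append(proj("side",np.r_[A+s*d,.102])-u)
    return np.concatenate(o)
r=least_squares(f,[1.9]);print(r.x,r.fun.round(2))
print((proj("side",read_state()["tool_pos"])-[340,210])*4)
for w in(1.82,1.9,1.97):
    d=np.array([np.cos(w),np.sin(w)])*.076;print(w,[((proj("side",np.r_[A+s*d,.102])-[340,210])*4).round(0) for s in(1,-1)])
# bolt direction by top-only: tab vs axis from first picture, old near wing from slots
```

```text
[2.17048551] [-1.36 -1.09  0.55  0.34]
[125.23432021  94.82291272]
1.82 [array([150.,  31.]), array([382., 177.])]
1.9 [array([143.,  35.]), array([389., 172.])]
1.97 [array([136.,  40.]), array([395., 166.])]
```

The wing is at about 2.15 rad, so the raised finger rode over its top edge. The real tip must be about 30 mm above the reported TCP. I'll lift, step back to the near side, go lower and push again.

carry_out:
  moves:
    - {"jaw":0,"dx":0,"dy":0,"dz":-0.02,"yaw":0}
    - {"jaw":0,"dx":-0.018,"dy":0.004,"dz":0,"yaw":0}
    - {"jaw":0,"dx":-0.018,"dy":0.004,"dz":0,"yaw":0}
    - {"jaw":0,"dx":0,"dy":0,"dz":0,"yaw":-0.11}
    - {"jaw":0,"dx":0,"dy":0,"dz":0,"yaw":-0.11}
    - {"jaw":0,"dx":0,"dy":0,"dz":0.016,"yaw":0}
    - {"jaw":0,"dx":0,"dy":0,"dz":0,"yaw":0}

```text
t: 9.28
tool_pos: [0.482, -0.0069, 0.0726]
orientation: [-3.012, -0.89, 0.005]
force: [-0.3, 0.0, -0.4]
opening: 0.0006
gripper_force: 0.0
```

```bash
python3 w.py .4838 -.0074 .052
```

```text
t 9.28 p [ 0.482  -0.0069  0.0726] a -0.996 tilt [-0.004  0.    -1.   ] F [-0.3  0.  -0.4] q [-0.12 -0.1   1.93 -0.    1.32  0.88] 0.0005964437115639602
shift [0.0013 0.0014 0.0205]
```

carry_out:
  moves:
    - {"jaw":0,"dx":0,"dy":0,"dz":0.004,"yaw":0}
    - {"jaw":0,"dx":0,"dy":0,"dz":0.004,"yaw":0}
    - {"jaw":0,"dx":0,"dy":0,"dz":0.003,"yaw":0}
    - {"jaw":0,"dx":0,"dy":0,"dz":0,"yaw":0}

```text
t: 9.78
tool_pos: [0.4835, -0.0071, 0.0635]
orientation: [-3.012, -0.893, 0.001]
force: [0.0, -0.1, -0.6]
opening: 0.0001
gripper_force: 0.0
```

carry_out:
  moves:
    - {"jaw":0,"dx":0,"dy":0,"dz":0.003,"yaw":0}
    - {"jaw":0,"dx":0,"dy":0,"dz":0.002,"yaw":0}
    - {"jaw":0,"dx":0,"dy":0,"dz":0,"yaw":0}

```text
t: 10.15
tool_pos: [0.4835, -0.0071, 0.0585]
orientation: [-3.012, -0.893, 0.001]
force: [0.2, -0.4, -0.5]
opening: 0.0007
gripper_force: 0.0
```

```bash
python3 w.py
python3 - <<'E'
from h import *
a=read_camera("side");u=proj("side",read_state()["tool_pos"]);print(u)
g=a.astype(int).mean(2).astype(int);c,r=u.astype(int)
print(c-14,r-22);print(g[r-22:r+10,c-14:c+22:2])
E
```

```text
t 10.15 p [ 0.4835 -0.0071  0.0585] a -0.994 tilt [-0.  0. -1.] F [ 0.2 -0.4 -0.5] q [-0.12 -0.09  1.95 -0.    1.28  0.87] 0.0007308811313326825
[362.95416081 247.75830887]
348 225
[[102 101  99 102 141 153 154 103 129 152 153 146 123  55  74 132 231 241]
 [102 104 103 101 139 154 153 101 131 153 153 141 121  39  25  44 118 206]
 [103 103 101 101 139 154 152  97 136 153 153 141 121  32  18  21  42  83]
 [103 103 101 102 140 154 154  97 138 153 155 141 119  27  10  16  20  27]
 [104 103 102 101 140 153 152  97 139 152 154 145 107  19  15  13  16  20]
 [102 103 104 103 140 154 151  80 141 153 154 142 104  19  15  12  14  17]
 [103 106 103 102 145 155 151  80 150 152 153 136 102  21  14  15  13  14]
 [103 103 101 103 167 155 150  79 150 153 154 131  65  16  14  15  13  13]
 [102 104 102 101 120 149 151  82 150 152 154 120  36  13  13  14  15  21]
 [105 103 104 100 103 143 153  78 148 151 157  94  20  15  16  15  29  55]
 [105 102 106 104 103 165 154  74 150 154 163 120  16  12  11  16  39  60]
 [103 102 101 101 105 126 163  73 151 152 200 197  49  16  14  17  46  56]
 [103 103 102 102 1
[... 781 characters left out ...]
139 134 146  83  88  87]
 [106  83  68  63 112 234 243 244 243 243 241 239 141 130 122  92  68  56]
 [ 89  68  63  91 212 243 243 244 244 243 242 230 135 131  91 115  98  74]
 [ 68  65  93 208 241 243 243 244 244 243 242 228 137 126  50 131 152 122]
 [ 64  70 205 240 243 243 244 244 244 243 243 229 133 124  39 132 163 165]
 [ 66 122 238 241 242 242 243 242 243 243 243 216 128 111  36 133 160 168]
 [110 231 240 241 242 242 242 243 242 242 243 217 124 107  39 134 157 162]
 [204 240 240 241 241 241 242 241 242 243 242 229 127 107  26 121 162 162]
 [237 240 240 240 240 239 238 240 242 242 242 232 124 109  22  61 160 167]
 [240 239 240 240 239 236 179 228 242 243 244 238 119 121  27  23  75 125]]
```

carry_out:
  moves:
    - {"jaw":0,"dx":0,"dy":0,"dz":0.003,"yaw":0}
    - {"jaw":0,"dx":0,"dy":0,"dz":0.003,"yaw":0}
    - {"jaw":0,"dx":0,"dy":0,"dz":0,"yaw":0}

```text
t: 10.58
tool_pos: [0.4833, -0.007, 0.0523]
orientation: [-3.012, -0.893, 0.001]
force: [0.5, -0.1, -0.2]
opening: 0.0005
gripper_force: 0.0
```

carry_out:
  moves:
    - {"jaw":0,"dx":0.004,"dy":0,"dz":0,"yaw":0}
    - {"jaw":0,"dx":0.004,"dy":0,"dz":0,"yaw":0}
    - {"jaw":0,"dx":0.004,"dy":0,"dz":0,"yaw":0}
    - {"jaw":0,"dx":0.003,"dy":0,"dz":0,"yaw":0}
    - {"jaw":0,"dx":0,"dy":0,"dz":0,"yaw":0}

```text
t: 11.2
tool_pos: [0.4964, 0.0012, 0.0527]
orientation: [-3.012, -0.894, -0.0]
force: [-0.1, -0.5, -0.0]
opening: 0.0002
gripper_force: 0.0
```

carry_out:
  moves:
    - {"jaw":0,"dx":0.002,"dy":0,"dz":0,"yaw":0}
    - {"jaw":0,"dx":0.002,"dy":0,"dz":0,"yaw":0}
    - {"jaw":0,"dx":0,"dy":0,"dz":0,"yaw":0}

```text
t: 11.58
tool_pos: [0.4995, 0.0033, 0.0527]
orientation: [-3.012, -0.894, 0.0]
force: [-0.7, 0.4, -0.4]
opening: 0.0008
gripper_force: 0.2
```

```bash
python3 w.py
cat > wing.py <<'E'
from h import *
from scipy.optimize import brentq
import cv2
# disc angle from side picture: model-render wing bar, compare with black mask
A=np.array([.5501,-.0536]);a=read_camera("side");blk=(a.max(2)<45).astype(np.uint8)
def mask(w):
    d=np.array([np.cos(w),np.sin(w)]);n=np.array([-d[1],d[0]])
    P=[proj("side",np.r_[A+s*.076*d+t*.005*n,z]) for s in(1,-1) for t in(1,-1) for z in(.07,.102)]
    h=cv2.convexHull(np.array(P,np.float32));m=np.zeros((400,640),np.uint8)
    cv2.fillConvexPoly(m,np.round(h*16).astype(np.int32),1,shift=4);return m
best=[]
for w in np.arange(1.55,2.5,.02):
  for dx in range(-2,3):
    for dy in range(-2,3):
      m=np.roll(mask(w),(dy,dx),(0,1)); out=cv2.dilate(m,np.ones((5,5)))-m
      best.append((2*(m&blk).sum()/m.sum()-(out&blk).sum()/out.sum(),round(w,2),dx,dy))
best.sort(reverse=True);print(best[:6])
E
python3 wing.py
```

```text
t 11.57 p [0.4995 0.0033 0.0527] a -0.994 tilt [-0.  0. -1.] F [-0.7  0.4 -0.4] q [-0.1  -0.04  1.91  0.    1.27  0.9 ] 0.0007613236711216029
[(np.float64(1.3079048614881394), np.float64(2.07), -1, 0), (np.float64(1.3067268571581776), np.float64(2.07), 2, 1), (np.float64(1.3053946900994013), np.float64(2.07), 1, 1), (np.float64(1.3034827371257365), np.float64(2.07), 0, 0), (np.float64(1.3024404630244046), np.float64(2.07), 0, 1), (np.float64(1.2989491886139932), np.float64(2.13), -1, 1)]
```

carry_out:
  moves:
    - {"jaw":0,"dx":0.0045,"dy":-0.0005,"dz":0,"yaw":0.06}
    - {"jaw":0,"dx":0.0045,"dy":-0.0005,"dz":0,"yaw":0.06}
    - {"jaw":0,"dx":0.0045,"dy":-0.0005,"dz":0,"yaw":0.06}
    - {"jaw":0,"dx":0.0045,"dy":-0.0006,"dz":0,"yaw":0.06}
    - {"jaw":0,"dx":0.003,"dy":-0.0004,"dz":0,"yaw":0.04}
    - {"jaw":0,"dx":0,"dy":0,"dz":0,"yaw":0}

```text
t: 12.38
tool_pos: [0.5173, 0.0149, 0.0527]
orientation: [3.107, 0.465, 0.0]
force: [-0.9, -0.2, 0.0]
opening: 0.0005
gripper_force: 0.0
```

```bash
python3 w.py; python3 wing.py
python3 - <<'E'
from h import *
p=read_state()["tool_pos"][:2]-[.5501,-.0536];r=np.hypot(*p);print(r,np.arctan2(p[1],p[0])-np.arcsin(.0125/r))
E
```

```text
t 12.38 p [0.5173 0.0149 0.0527] a -1.274 tilt [ 0. -0. -1.] F [-0.9 -0.2  0. ] q [-0.07  0.01  1.86 -0.    1.27  1.2 ] 0.0005208590379816901
[(np.float64(1.373599751565809), np.float64(1.83), 0, 2), (np.float64(1.36793702342914), np.float64(1.83), -1, 1), (np.float64(1.3676171269932729), np.float64(1.83), -2, 1), (np.float64(1.354510726819668), np.float64(1.83), 1, 2), (np.float64(1.352423578126903), np.float64(1.79), -1, 1), (np.float64(1.3520899900476664), np.float64(1.83), -1, 2)]
0.07592317649448538 1.8526689086776398
```

carry_out:
  moves:
    - {"jaw":0,"dx":0.0015,"dy":-0.0002,"dz":0,"yaw":0.02}
    - {"jaw":0,"dx":0,"dy":0,"dz":0,"yaw":0}
    - {"jaw":0,"dx":-0.02,"dy":0,"dz":0,"yaw":0}
    - {"jaw":0,"dx":0,"dy":0,"dz":-0.03,"yaw":0}
    - {"jaw":0,"dx":0,"dy":0,"dz":-0.05,"yaw":0}
    - {"jaw":0,"dx":-0.05,"dy":0,"dz":0,"yaw":0}
    - {"jaw":0,"dx":0,"dy":0,"dz":0,"yaw":0}

```text
t: 13.3
tool_pos: [0.4491, -0.004, 0.1325]
orientation: [3.111, 0.433, -0.001]
force: [0.6, -0.7, 0.2]
opening: 0.0001
gripper_force: 0.0
```

```bash
python3 wing.py
python3 - <<'E'
from h import *
A=np.array([.5501,-.0536]);d=np.array([np.cos(3.3923),np.sin(3.3923)])
print("behind tab",A+d*.140)
E
python3 w.py
python3 - <<'E'
from h import *;import cv2
a=cv2.resize(read_camera("side")[210:310,340:450,::-1],(440,400),interpolation=2);b=cv2.resize(read_camera("top")[120:220,345:435,::-1],(360,400),interpolation=2)
cv2.imwrite("pics/s6.png",np.hstack([a,b]))
E
```

```text
[(np.float64(1.3399555474363658), np.float64(1.79), -1, 1), (np.float64(1.3386206664322007), np.float64(1.83), -1, 1), (np.float64(1.3383007699963334), np.float64(1.83), 0, 2), (np.float64(1.3339422725611982), np.float64(1.79), 0, 2), (np.float64(1.3323181454237973), np.float64(1.83), -2, 1), (np.float64(1.3290761540591305), np.float64(1.83), 1, 2)]
behind tab [ 0.41447679 -0.0883325 ]
t 13.35 p [ 0.4506 -0.0038  0.1328] a -1.295 tilt [ 0.001 -0.    -1.   ] F [-0.5  0.1 -0.5] q [-0.12 -0.26  1.95  0.    1.44  1.17] 0.0006612132172940947
```

View pics/s6.png

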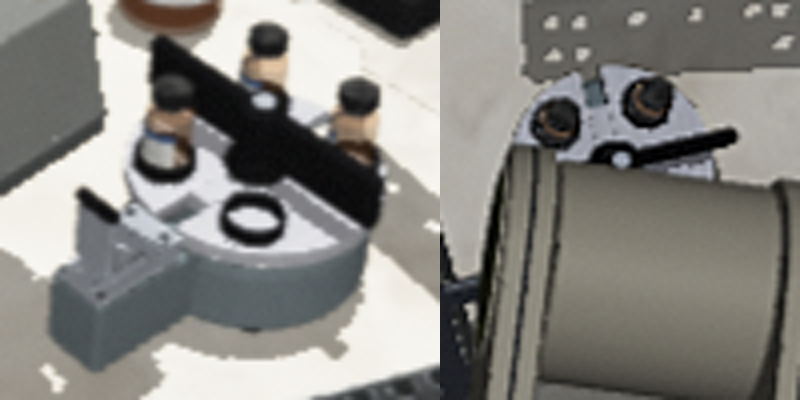

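The side crop shows the open slot at (185,210) straight in front of the bolt, and the three vials standing. In the top crop the far slot is at (595,90) and the wing end at (735,135). I'll check the angle from the top view and move behind the tab.

carry_out:
  moves:
    - {"jaw":0,"dx":-0.029,"dy":0.0,"dz":0,"yaw":0}
    - {"jaw":0,"dx":-0.0287,"dy":0.0355,"dz":0,"yaw":0}
    - {"jaw":0,"dx":0,"dy":0.036,"dz":0,"yaw":0}
    - {"jaw":0,"dx":0,"dy":0,"dz":0,"yaw":0.025}
    - {"jaw":0,"dx":0,"dy":0,"dz":0.02,"yaw":0}
    - {"jaw":0,"dx":0,"dy":0,"dz":0.02,"yaw":0}
    - {"jaw":0,"dx":0,"dy":0,"dz":0,"yaw":0}

```text
t: 14.32
tool_pos: [0.4142, -0.0869, 0.0911]
orientation: [-3.115, -0.395, 0.005]
force: [0.0, -0.0, -0.3]
opening: 0.0005
gripper_force: 0.0
```

```bash
python3 w.py .4145 -.0883 .052
python3 - <<'E'
from h import *
c=lambda u,v:np.array([(u+.5)/4-.5+345-110,(v+.5)/4-.5+120])
A=np.array([.5501,-.0536])
for b in(.2,.25,.3):
    s=proj("top",np.r_[A+.066*np.array([np.cos(b),np.sin(b)]),.062]);w=proj("top",np.r_[A+.076*np.array([np.sin(b),-np.cos(b)]),.102]);o=proj("top",np.r_[A,.102])
    print(b,s,w,o)
print(c(593,75),c(735,135),c(622,158))
E
```

```text
t 14.32 p [ 0.4142 -0.0869  0.0911] a -1.319 tilt [-0.004  0.002 -1.   ] F [ 0.  -0.  -0.3] q [-0.33 -0.3   2.07  0.    1.38  0.99] 0.00047494919248573824
shift [0.     0.0015 0.0391]
0.2 [382.52238826 136.57591204] [419.2952948  154.18402525] [389.56638247 159.83744432]
0.25 [381.27896083 136.84459448] [418.96620052 152.71006497] [389.56638247 159.83744432]
0.3 [380.0507624  137.17483381] [418.56369752 151.25418128] [389.56638247 159.83744432]
[382.875 138.375] [418.375 153.375] [390.125 159.125]
```

carry_out:
  moves:
    - {"jaw":0,"dx":0,"dy":0.0015,"dz":0.012,"yaw":0}
    - {"jaw":0,"dx":0,"dy":0,"dz":0.012,"yaw":0}
    - {"jaw":0,"dx":0,"dy":0,"dz":0.008,"yaw":0}
    - {"jaw":0,"dx":0,"dy":0,"dz":0.007,"yaw":0}
    - {"jaw":0,"dx":0,"dy":0,"dz":0,"yaw":0}

```text
t: 14.95
tool_pos: [0.4152, -0.0894, 0.0531]
orientation: [-3.116, -0.394, 0.002]
force: [-0.5, 0.7, -0.1]
opening: 0.0006
gripper_force: 0.0
```

carry_out:
  moves:
    - {"jaw":0,"dx":0.004,"dy":0,"dz":0,"yaw":0}
    - {"jaw":0,"dx":0.004,"dy":0,"dz":0,"yaw":0}
    - {"jaw":0,"dx":0.003,"dy":0,"dz":0,"yaw":0}
    - {"jaw":0,"dx":0.003,"dy":0,"dz":0,"yaw":0}
    - {"jaw":0,"dx":0.003,"dy":0,"dz":0,"yaw":0}
    - {"jaw":0,"dx":0.003,"dy":0,"dz":0,"yaw":0}

```text
t: 15.7
tool_pos: [0.4351, -0.0847, 0.0537]
orientation: [3.117, 0.394, -0.0]
force: [-1.6, -1.1, 1.3]
opening: 0.0005
gripper_force: 0.8
```

```bash
python3 w.py
```

```text
t 15.7 p [ 0.4351 -0.0847  0.0537] a -1.319 tilt [-0. -0. -1.] F [-1.6 -1.1  1.3] q [-0.31 -0.2   2.06 -0.    1.29  1.01] 0.0004757018775050323
```

carry_out:
  moves:
    - {"jaw":0,"dx":0.003,"dy":0,"dz":0,"yaw":0}
    - {"jaw":0,"dx":0.003,"dy":0,"dz":0,"yaw":0}
    - {"jaw":0,"dx":0.003,"dy":0,"dz":0,"yaw":0}
    - {"jaw":0,"dx":0,"dy":0,"dz":0,"yaw":0}

```text
t: 16.2
tool_pos: [0.444, -0.0822, 0.0537]
orientation: [-3.116, -0.395, -0.0]
force: [0.1, 0.0, -0.8]
opening: 0.0007
gripper_force: 0.0
```

carry_out:
  moves:
    - {"jaw":0,"dx":0.003,"dy":0,"dz":0,"yaw":0}
    - {"jaw":0,"dx":0.002,"dy":0,"dz":0,"yaw":0}
    - {"jaw":0,"dx":0.002,"dy":0,"dz":0,"yaw":0}
    - {"jaw":0,"dx":0,"dy":0,"dz":0,"yaw":0}

```text
t: 16.7
tool_pos: [0.4507, -0.0805, 0.0537]
orientation: [-3.117, -0.395, -0.0]
force: [-1.2, -0.0, 0.6]
opening: 0.0004
gripper_force: 0.2
```

carry_out:
  moves:
    - {"jaw":0,"dx":0.002,"dy":0,"dz":0,"yaw":0}
    - {"jaw":0,"dx":0.002,"dy":0,"dz":0,"yaw":0}
    - {"jaw":0,"dx":0,"dy":0,"dz":0,"yaw":0}

```text
t: 17.08
tool_pos: [0.4519, -0.0802, 0.0535]
orientation: [3.117, 0.394, -0.009]
force: [-15.2, -3.4, 9.9]
opening: 0.0001
gripper_force: 7.5
```

```bash
python3 w.py
python3 - <<'E'
from h import *;import cv2
a=cv2.imread("pics/side0.png")[:,:,::-1].astype(int);b=read_camera("side").astype(int)
A=np.array([.5501,-.0536]);d=np.array([np.cos(3.3923),np.sin(3.3923)]);n=np.array([-d[1],d[0]])
# dark tab top edge rows/cols
for t in(0,.013,.026): print(t,[proj("side",np.r_[A+d*(.1155-t)+s*n,.101]).round(1) for s in(-.012,.012)])
g=b.max(2);print(g[254:278,356:384:1])
E
```

```text
t 17.07 p [ 0.4519 -0.0802  0.0535] a -1.319 tilt [-0.005 -0.001 -1.   ] F [-15.2  -3.4   9.9] q [-0.29 -0.15  2.01 -0.    1.28  1.03] 0.00013517001566133984
0 [array([359. , 256.8]), array([368.1, 263.3])]
0.013 [array([363.9, 254. ]), array([373. , 260.4])]
0.026 [array([368.8, 251.1]), array([377.9, 257.5])]
[[245 245 245 245 235 189 149 145 144 139 103 117 138 143 144 143 146 154
  151 146 146 146 140  90  28  14  19  18]
 [244 244 244 243 225 174 147 144 146 141 100 116 141 144 145 145 150 150
  147 148 147 145 146 111  66  64  72  64]
 [244 243 243 242 222 170 146 143 143 142 105 118 141 144 144 145 153 153
  147 148 144 147 153 189 182 197 213 183]
 [244 244 244 243 224 173 145 144 145 140 103 117 142 145 144 144 156 151
  145 147 145 149 157 207 227 229 229 227]
 [244 244 244 243 229 183 150 144 142 126  93 117 142 143 143 146 156 154
  149 146 146 143 123 195 229 230 230 232]
 [245 245 245 245 243 224 172 147 142 124  90 118 139 142 146 146 153 152
  146 147 145 145 116 191 229 231 233 234]
 [243 245 245 245 244 231 186 151 143 121  97 122 141 145 143 147 154 151
  148 147 1
[... 1321 characters left out ...]
247 246 246 245 242 223 166 132 127 124 132 131 126 123 122 120 121 118
  118 129 128 123 121 132 157 152 136 126]
 [246 244 242 227 183 140 129 129 133 132 126 124 124 122 121 121 121 118
  113 114 100 110 119 119 127 129 126 128]
 [243 221 174 136 123 124 130 133 134 128 125 123 123 120 120 120 118 110
  115 129 131 125 123 123 126 125 125 128]
 [226 169 129 126 129 134 133 128 125 124 122 121 123 121 120 122 122 123
  129 135 128 123 121 123 126 126 124 116]
 [124 132 131 138 134 129 125 125 124 122 121 121 119 121 118 128 128 132
  131 126 122 122 122 126 126 117 110 107]
 [112 131 135 144 130 121 123 122 121 122 122 121 109 115 123 131 131 130
  123 120 121 124 129 139 126 109 101  95]]
```

carry_out:
  moves:
    - {"jaw":0,"dx":0.001,"dy":0,"dz":0,"yaw":0}
    - {"jaw":0,"dx":0,"dy":0,"dz":0,"yaw":0}
    - {"jaw":0,"dx":0,"dy":0,"dz":0,"yaw":0}

```text
t: 17.5
tool_pos: [0.4521, -0.0802, 0.0535]
orientation: [3.117, 0.394, -0.011]
force: [-18.0, -4.5, 12.7]
opening: 0.0004
gripper_force: 9.6
```

It is at a hard stop. I'll retreat, then measure how far the tab's black top edge has moved.

carry_out:
  moves:
    - {"jaw":0,"dx":-0.005,"dy":0,"dz":0,"yaw":0}
    - {"jaw":0,"dx":-0.02,"dy":0,"dz":0,"yaw":0}
    - {"jaw":0,"dx":-0.02,"dy":0,"dz":0,"yaw":0}
    - {"jaw":0,"dx":0,"dy":0,"dz":-0.05,"yaw":0}
    - {"jaw":0,"dx":0,"dy":0,"dz":-0.05,"yaw":0}
    - {"jaw":0,"dx":0,"dy":0,"dz":-0.05,"yaw":0}
    - {"jaw":0,"dx":0,"dy":0,"dz":0,"yaw":0}

```text
t: 18.38
tool_pos: [0.4149, -0.0914, 0.2088]
orientation: [3.113, 0.394, 0.014]
force: [0.7, -0.4, -0.2]
opening: 0.0006
gripper_force: 0.0
```

```bash
python3 w.py; python3 wing.py
python3 - <<'E'
from h import *;import cv2
A=np.array([.5501,-.0536]);d=np.array([np.cos(3.3923),np.sin(3.3923)]);n=np.array([-d[1],d[0]])
def mk(t):
    P=[proj("side",np.r_[A+d*(.1155-t+e)+s*n,z]) for s in(-.012,.012) for z in(.097,.101) for e in(-.004,.004)]
    m=np.zeros((400,640),np.uint8);cv2.fillConvexPoly(m,np.round(cv2.convexHull(np.array(P,np.float32))*16).astype(np.int32),1,shift=4);return m
for nm,im in(("before",cv2.imread("pics/side0.png")),("now",read_camera("side"))):
    dark=255-im.max(2).astype(float);dark[im.max(2)>90]=0
    sc=[]
    for t in np.arange(-.008,.036,.001):
      for dx in(-1,0,1):
        for dy in(-1,0,1,2):
          m=np.roll(mk(t),(dy,dx),(0,1));o=cv2.dilate(m,np.ones((5,5)))-m
          sc.append(((dark*m).sum()/m.sum()-(dark*o).sum()/o.sum(),round(t,3),dx,dy))
    sc.sort(reverse=True);print(nm,[(round(float(a)),float(b),c,e) for a,b,c,e in sc[:6]])
im=read_camera("side");cv2.imwrite("pics/end.png",im[:,:,::-1])
E
```

```text
t 18.38 p [ 0.4149 -0.0914  0.2088] a -1.319 tilt [ 0.009 -0.003 -1.   ] F [ 0.7 -0.4 -0.2] q [-0.34 -0.38  1.91  0.    1.6   0.98] 0.0005931712417113668
[(np.float64(1.3417671416392642), np.float64(1.79), -1, 1), (np.float64(1.3404016103324679), np.float64(1.83), -1, 1), (np.float64(1.336199929660199), np.float64(1.83), 0, 2), (np.float64(1.335753866764097), np.float64(1.79), 0, 2), (np.float64(1.3308570979593977), np.float64(1.83), 1, 2), (np.float64(1.330217305087663), np.float64(1.83), -2, 1)]
before [(139, 0.004, -1, 1), (137, 0.003, -1, 1), (137, 0.002, 0, 1), (137, 0.002, -1, 1), (135, 0.005, -1, 2), (135, 0.005, -1, 1)]
now [(120, 0.025, -1, 1), (117, 0.026, -1, 1), (116, 0.02, 1, 0), (114, 0.025, 0, 1), (113, 0.028, -1, 2), (113, 0.023, 0, 0)]
```

Run:
```python
import cv2,numpy as np
s=cv2.imread("pics/s6.png")[:,:440].astype(int);e=cv2.resize(cv2.imread("pics/end.png")[210:310,340:450],(440,400),interpolation=2).astype(int)
d=abs(s-e).max(2)>50
for n,(x0,x1,y0,y1) in dict(v1=(130,200,70,185),v2=(240,295,20,95),v3=(335,385,75,170),tab=(60,200,180,300)).items(): print(n,d[y0:y1,x0:x1].mean().round(3))
from plant import close_job
print(close_job())
```

```text
v1 0.022
v2 0.0
v3 0.0
tab 0.364
the job is handed in; nothing more can be done
None
```

I turned the disc until a slot faced the bolt and pushed the bolt to a hard stop. The side picture puts its travel at about 25 of 26 mm. The vials still stood in their holders, the arm was clear, and I handed the job in at about 18.5 s; no verdict came back.

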